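# Pad out and close a specimen shipping carton

### The job

Get the specimen carton ready for dispatch: stand grey spacer boards from the stand, one at a time and upright, in the gap between the white inner box and the tube rack, right down on the carton's floor, until there is no room for another. Then fold both short end flaps down, and after them fold the long flap down over them, so that the carton is left closed flat; do not disturb the other things on the bench.

Things in the scene. Friction and masses are not known exactly. Their poses are not given: they have to be found in the camera images.
- carton: open cardboard shipping carton, fixed to the bench, outside 130 (its x) x 210 (its y) x 95 high, walls and floor 5 thick; origin under its centre, z up, x towards the long flap's crease (away from the robot). The gap in it is 120 wide, x from -60 to +60, and runs down to the carton's floor at z = 5 (sizes in mm)
- box_face (a point): lower middle point of the gap-side face of the white inner box, on the carton's floor (carton x 0, y +55, z 5). The white box fills the carton's +y end; it is 60 high from this point, with a rounded upper edge of radius 4 (sizes in mm)
- rack_face (a point): lower middle point of the gap-side face of the cream tube rack, on the carton's floor; it lies the gap's width from box_face towards the carton's -y. The rack is 112 wide, 60 high, its upper edge rounded; round grey caps on it, 12 higher, begin 31 from this face (sizes in mm)
- rack (a joint): width of the gap between white inner box and tube rack, in m, 0.018 to 0.040. The rack is held fast by a tight liner: it takes more than 60 N to shift it
- left_flap (a joint): short cardboard end flap at the carton's +y end: 122 wide (x), 65 long from the crease, 3 thick; crease along x at y = +105, z = 95 of the carton. 0 = closed, lying level and inward on the rim (top at z = 98), 1.57 = upright, more = leaning outward (at most 2.4). A stiff crease: it stays where it is left; under 1 N at its free edge moves it (sizes in mm, joint values in rad)
- right_flap (a joint): the same kind of short end flap at the carton's -y end, crease along x at y = -105, z = 95; 0 = closed, 1.57 = upright, more = leaning outward; stays where it is left (sizes in mm, joint values in rad)
- long_flap (a joint): long cardboard top flap, 210 wide (y), 132 long from the crease, 3 thick; crease along y at x = +65, z = 99 of the carton (the side away from the robot). 0 = closed, lying level over both short flaps (top at z = 102), 1.57 = upright, more = leaning outward; stays where it is left; under 1 N at its free edge moves it (sizes in mm, joint values in rad)
- stand: fixed dark steel stand, base 100 (x) x 120 (y) x 10 high, with two slots along x at y = -32 and y = +32; slot lips 18 apart, 40 long, up to z = 30. Origin under its centre, z up (sizes in mm)
- spacer_a: loose flat grey plastic spacer board, 60 wide (its x) x 14 thick (its y) x 82 high, lower edges rounded, about 70 g (may be 50 to 100 g); stands upright in the stand's slot at stand y = -32. Origin at the centre of its lower edge, z up (sizes in mm)
- spacer_b: second spacer board, identical, in the stand's slot at stand y = +32. Origin at the centre of its lower edge, z up (sizes in mm)
- bottle: bystander: clear plastic bottle with cap, radius 30, height 150, loose; origin under its centre (sizes in mm)
- beaker: bystander: white plastic beaker, radius 35, height 90, loose; origin under its centre (sizes in mm)
- jar: bystander: brown glass jar, radius 35, height 80, loose; origin under its centre (sizes in mm)
- tube_block: bystander: cream tube block with 8 holes, 90 x 150 x 50, loose; origin under its centre (sizes in mm)
- label_block: bystander: block of paper, 80 x 80 x 30, loose; origin under its centre (sizes in mm)
- tray: bystander: clear open tray, 100 x 160 x 40, loose; origin under its centre (sizes in mm)
- mouse: bystander: black round computer mouse, radius 31, height 34, loose; origin under its centre (sizes in mm)

How it is judged:
By the outcome, as a careful person would: the job done as asked, in the order asked, and still so for the second after the job is handed in, with the robot touching nothing.
It also fails if it takes over 72 s, if anything falls off the work surface, if the arm or the gripper's body presses on something with over 40 N, if the wrist force passes 120 N, or if a joint passes its speed limit or range.

### The arm

A 6-joint arm with a two-finger parallel gripper is mounted at the origin on the work surface. World frame = base frame: x ahead of the robot, y to its left, z up, the work surface at z = 0. Lengths are in m, angles in degrees, forces in N, time in s.
With the tool pointing down it reaches from about 0.35 to 0.875 m from the base axis. Payload 4.2 kg.
Tool frame: the origin (TCP) lies where the fingers leave the gripper's body, on its centre line; the fingertips stand 70 mm ahead of it and the grasp point (between the pads) lies 51 mm ahead of it; z points along the fingers, y is the direction in which the jaws open and shut (so a half turn about z gives the same grasp; the last joint's range is limited). The gripper opens to 87 mm and grips with 3 to 60 N. Pads are 19 mm wide; open, the fingers measure 117 mm over their backs; the gripper's body (75 mm by 190 mm) begins 51 mm behind the grasp point.
Start: joints at [87.353, 22.042, 0.453, 0, -68.411, -14.817], TCP at [0.188, 0.596, 0.292] pointing down, gripper open.
Joint ranges: [-179.83, 179.83], [-69.29, 118.12], [-61.27, 80.66], [-181.25, 117.63], [-171.15, -9.14], [-177.46, 177.46]. Speed limits (degrees/s): [159.86, 159.86, 180, 180, 180, 180].

### API

Orientations are given as a 3x3 rotation matrix whose columns are the frame's x, y, z axes.
In Python, from station import sense, cams, job gives the robot as it stands. The module is installed in compiled form; this text tells all that it offers.
- The arm moves only by the shell command python3 -m handwheel 'ROWS'. ROWS is JSON, a list of rows, each a list of 5 numbers: the shift along the tool's x, y, z in cm, then the turn about the tool's z in degrees, then the opening, from 0 (shut) to 1 (fully open). A call has 1 to 10 rows; each row shifts and turns the commanded pose from where the row before left it, along the tool's axes as they then stand; what a row does not reach is not made up. A row lasts 1/8 s, in which the tool goes at most 62.5 mm and 10.7 degrees, less where a joint would pass 70% of its speed; a pose out of reach is approached as far as the arm can. A call with a gripper value outside its range is refused whole. The fingers move at their own pace and stop on an object; the grip force is fixed at half the most. Time passes only in rows, so rows that do not move let the fingers close. It gives the time, the measured TCP pose, the force and the opening at its end, in the units of the state.
- sense(): the state, without advancing time (a new reading comes with each control period).
- cams.capture(name): name is "scene" or "top" or "wrist"; returns the picture (420x560x3 uint8, red, green, blue); there is no depth.
- cams.camera_params(name): a dict with "fx", "fy", "cx", "cy" (pixels), "origin" and "rotation" of the camera in the world. Camera axes: x right, y down, z forward; pixel columns grow to the right and rows downward; lengths in m; the calibration is good to about 2 mm. A picture is of the moment at which its call begins: read the wrist's pose just before it. camera_params takes no time and is no camera call; for the wrist camera it gives the pose at the moment of the call.
- job.finish_job(): hands the job in, once; it reports no verdict.
The state is a dict: "time_s": time; "joints": joint angles; "joint_velocities": joint speeds; "effort": joint torques, N m; "tcp_pos": TCP position; "ee_rot": TCP orientation; "wrist_force": force on the tool from outside, world axes, zero at the start; "moment": the same for the moment, N m; "gripper_width": opening from 0.0 (shut) to 1.0 (fully open).
Only numpy, scipy, OpenCV 4.12 (cv2) and the standard library are available. Lean on these libraries where they do the work, as an engineer would, in place of code of your own. Each camera call takes 0.05 s, during which the arm holds its last target. There are 200 camera calls.

## Working session

There is one attempt and no reset: what is moved stays moved. The work goes in short steps, Python scripts to look and compute and a shell command to move; the robot and the scene stay as the last step left them, time stands still between calls to the robot, and variables do not carry over. Pictures are saved under pics/ and viewed, about 8 in all and at most 12, crops included, and the job is handed in when it is done.

```bash
mkdir -p pics
python3 - <<'E'
from station import sense,cams
import cv2,numpy as np
s=sense();print(s['time_s'],s['tcp_pos'],np.round(s['ee_rot'],3).tolist(),s['gripper_width'])
for n in('top','scene'):
    p=cams.camera_params(n);print(n,{k:np.round(v,4).tolist() for k,v in p.items()})
    cv2.imwrite(f'pics/{n}0.png',cams.capture(n)[:,:,::-1])
E
```

```text
0.0 [0.18740871 0.59577278 0.29117638] [[0.954, -0.3, -0.001], [-0.3, -0.954, -0.002], [0.0, 0.002, -1.0]] 1.0015879825737721
top {'fx': 386.7223, 'fy': 386.7223, 'cx': 271.6438, 'cy': 207.1593, 'origin': [0.4149, 0.0341, 1.1204], 'rotation': [[-0.0275, -0.9931, 0.1137], [-0.9996, 0.0281, 0.0041], [-0.0072, -0.1135, -0.9935]]}
scene {'fx': 524.0582, 'fy': 524.0582, 'cx': 280.6102, 'cy': 202.1685, 'origin': [0.7537, -0.5186, 1.284], 'rotation': [[0.918, 0.354, -0.1788], [0.3965, -0.8128, 0.4268], [0.0058, -0.4627, -0.8865]]}
```

View pics/top0.png

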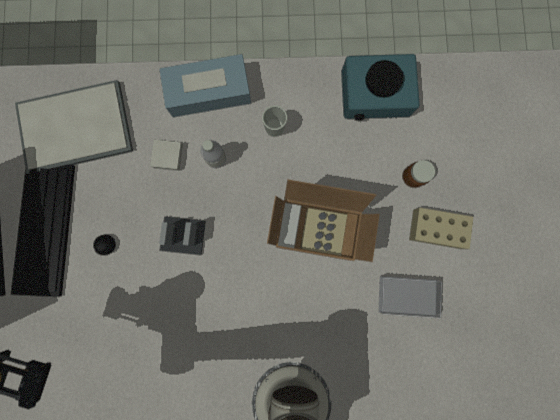

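View pics/scene0.png

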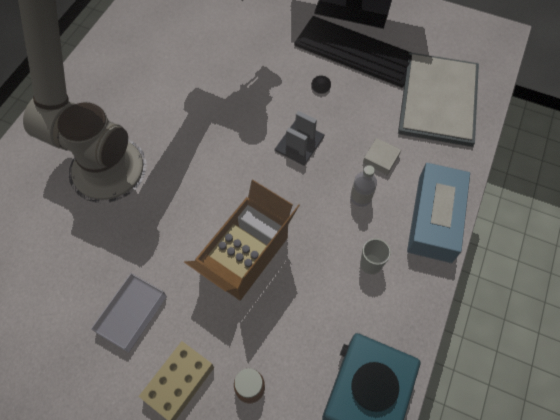

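The top view shows the stand near pixel (183,234) and the carton near (320,222). The scene view confirms both. I'll take a magnified composite of the two.

```bash
cat > h.py <<'E'
import numpy as np,cv2
from station import sense,cams
def ray(p,u,v):
    d=np.array([(u-p['cx'])/p['fx'],(v-p['cy'])/p['fy'],1.])
    return np.array(p['origin']),np.array(p['rotation'])@d
def onz(p,u,v,z):
    o,d=ray(p,u,v);return o+d*(z-o[2])/d[2]
def proj(p,X):
    c=np.array(p['rotation']).T@(np.array(X)-p['origin']);return np.array([p['cx']+p['fx']*c[0]/c[2],p['cy']+p['fy']*c[1]/c[2]])
E
python3 - <<'E'
import cv2,numpy as np
a=cv2.imread('pics/top0.png')[170:270,150:390]; a=cv2.resize(a,None,fx=3.3,fy=3.3,interpolation=cv2.INTER_CUBIC)
b=cv2.imread('pics/scene0.png')[90:300,180:340]
b=cv2.resize(b,(200,262)) 
cv2.imwrite('pics/c1.png',cv2.convertScaleAbs(a,alpha=1.5))
print(a.shape)
from h import *
p=cams.camera_params('top')
for n,u,v,z in[('stand',183,234,.03),('carton',320,225,.06)]:print(n,onz(p,u,v,z))
E
```

```text
(330, 792, 3)
stand [0.4705764  0.29060068 0.03      ]
carton [ 0.48324208 -0.09276485  0.06      ]
```

View pics/c1.png

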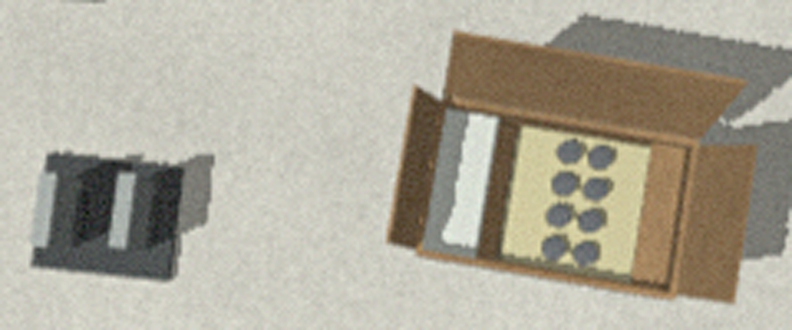

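Crop: the two boards' light top edges are at crop x≈45 and 122. The carton rim corners are (418,252), (672,297), (693,140) and (447,100). The gap is the dark band between x≈490 and 517. Next, world poses, with the flap tips found from both views.

Run:
```python
from h import *
p=cams.camera_params('top');f=lambda x,y,z:onz(p,150+x/3.3,170+y/3.3,z)
print('boards top', [f(x,y,.092).round(4).tolist() for x,y in[(45,172),(41,247),(125,172),(119,248)]])
print('base',[f(x,y,.01).round(4).tolist() for x,y in[(33,265),(175,280)]])
R=[f(x,y,.095) for x,y in[(418,252),(672,297),(693,140),(447,100)]];print('rim',np.round(R,4).tolist())
print('rim yaw',[np.degrees(np.arctan2(*( (b-a)[:2]))) for a,b in((R[1],R[0]),(R[2],R[3]))], np.mean(R,0))
print('gap',[f(x,y,.063).round(4).tolist() for x,y in[(487,180),(511,180)]])
a=cv2.imread('pics/scene0.png')[90:310,180:310]
cv2.imwrite('pics/c2.png',cv2.convertScaleAbs(cv2.resize(a,None,fx=2.7,fy=2.7,interpolation=cv2.INTER_CUBIC),alpha=1.4))
```

```text
boards top [[0.5005, 0.3277, 0.092], [0.4402, 0.3307, 0.092], [0.4987, 0.2629, 0.092], [0.4377, 0.2679, 0.092]]
base [[0.4269, 0.3612, 0.01], [0.4106, 0.2382, 0.01]]
rim [[0.4278, 0.0279, 0.095], [0.3866, -0.1729, 0.095], [0.5115, -0.1962, 0.095], [0.5496, 0.0009, 0.095]]
rim yaw [np.float64(11.579868719726807), np.float64(10.949046792980498)] [ 0.4688876  -0.08507035  0.095     ]
gap [[0.486, -0.0312, 0.063], [0.4855, -0.0511, 0.063]]
```

View pics/c2.png

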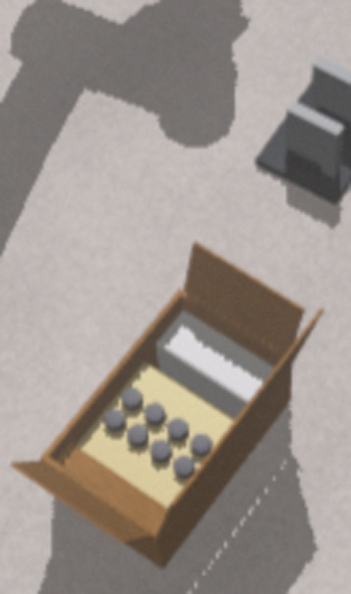

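The scene crop shows the long flap steep and slightly outward, the left flap about upright and leaning outward, and the right flap leaning out more. I'll solve the flap angles from the top pixels and take a wrist picture over the stand.

```bash
cat >> h.py <<'E'
def car(x,y,z,c=(.469,-.085),yaw=-11.2):
    a=np.radians(yaw);return np.array([c[0]+x*np.cos(a)-y*np.sin(a),c[1]+x*np.sin(a)+y*np.cos(a),z])
def go(target,yaw):
    """shift in present tool axes (cm) to TCP target, and turn (deg) so that tool y has world angle yaw (mod 180)"""
    s=sense();R=np.array(s['ee_rot']);d=R.T@(np.array(target)-s['tcp_pos'])*100
    a=np.degrees(np.arctan2(R[1,1],R[0,1]));t=(a-yaw+90)%180-90
    print('shift cm',d.round(2),'turn',round(t,1),'tcp',np.round(s['tcp_pos'],4),'yaw',round(a,1),'F',np.round(s['wrist_force'],1),'w',round(s['gripper_width'],3),'t',s['time_s'])
E
python3 - <<'E'
from h import *
p=cams.camera_params('top')
def fit(fn,px):
    px=[np.array([150+x/3.3,170+y/3.3]) for x,y in px]
    T=np.linspace(.8,2.7,191);e=[sum(np.linalg.norm(proj(p,X)-q) for X,q in zip(fn(t),px)) for t in T];i=np.argmin(e);return T[i],e[i]
c,s=np.cos,np.sin
print('long',fit(lambda t:[car(.065-.132*c(t),y,.099+.132*s(t)) for y in(.105,-.105)],[(455,32),(745,80)]))
print('left',fit(lambda t:[car(x,.105-.065*c(t),.095+.065*s(t)) for x in(.061,-.061)],[(415,87),(388,243)]))
print('right',fit(lambda t:[car(x,-.105+.065*c(t),.095+.065*s(t)) for x in(.061,-.061)],[(755,147),(733,302)]))
q=cams.camera_params('wrist');print({k:np.round(v,3).tolist() for k,v in q.items()})
go([.40,.29,.30],-5.5)
E
```

```text
long (np.float64(1.79), np.float64(1.2172972808038047))
left (np.float64(1.9000000000000001), np.float64(0.7459163548615945))
right (np.float64(2.0700000000000003), np.float64(1.4039103736315728))
{'fx': 327.461, 'fy': 327.461, 'cx': 275.966, 'cy': 208.109, 'origin': [0.258, 0.574, 0.383], 'rotation': [[-0.3, -0.919, -0.256], [-0.954, 0.29, 0.077], [0.004, 0.268, -0.964]]}
shift cm [29.46 22.79 -0.82] turn 78.0 tcp [0.1874 0.5958 0.2913] yaw -107.5 F [ 0.1  0.  -1. ] w 1.0 t 0.1
```

```bash
python3 -m handwheel '[[4.5,2.53,0.1,0,1],[4.5,2.53,0.1,0,1],[4.5,2.53,0.1,0,1],[4.5,2.53,0.1,0,1],[4.5,2.53,0.1,0,1],[4.5,2.53,0.1,0,1],[4.5,2.53,0.1,0,1],[4.5,2.53,0.1,0,1]]'
python3 -m handwheel '[[0,0,0,9.8,1],[0,0,0,9.8,1],[0,0,0,9.8,1],[0,0,0,9.8,1],[0,0,0,9.8,1],[0,0,0,9.8,1],[0,0,0,9.8,1],[0,0,0,9.8,1],[0,0,0,0,1]]'
python3 - <<'E'
from h import *
q=cams.camera_params('wrist');im=cams.capture('wrist')
import pickle;pickle.dump(q,open('w1.pkl','wb'));cv2.imwrite('pics/w1.png',im[:,:,::-1])
print(np.round(q['origin'],3));go([.47,.295,.28],-5.5)
E
```

```text
time_s: 1.1
tcp_pos: [0.471, 0.2936, 0.2839]
ee_rot: [[0.954, -0.3, -0.001], [-0.3, -0.954, -0.0], [-0.0, 0.0, -1.0]]
wrist_force: [0.2, 0.4, -0.6]
gripper_width: 1.0
time_s: 2.22
tcp_pos: [0.47, 0.2949, 0.2838]
ee_rot: [[-0.1, -0.995, -0.001], [-0.995, 0.1, -0.001], [0.001, 0.001, -1.0]]
wrist_force: [-0.2, 0.0, 0.2]
gripper_width: 1.001
[0.463 0.222 0.376]
shift cm [-0.    0.01  0.39] turn -0.2 tcp [0.4701 0.295  0.2839] yaw 174.3 F [-0.1 -0.6  0.4] w 0.995 t 2.275
```

View pics/w1.png

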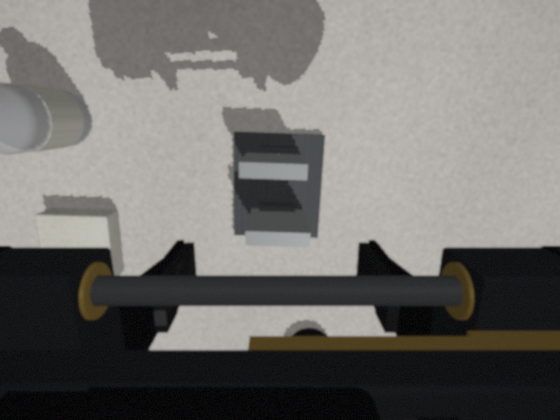

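The wrist view shows spacer_a's top edge at px (239–308, 163–180) and spacer_b's at (246–311, 232–246). The gripper body is wide along the jaws. I'll measure both tops.

Run:
```python
from h import *
import pickle
q=pickle.load(open('w1.pkl','rb'));im=cv2.imread('pics/w1.png');hsv=cv2.cvtColor(im,cv2.COLOR_BGR2HSV)
m=((hsv[:,:,2]>110)).astype(np.uint8);roi=np.zeros_like(m)
for x0,x1,y0,y1 in((236,314,155,188),(240,316,224,252)):
    r=np.zeros_like(m);r[y0:y1,x0:x1]=m[y0:y1,x0:x1]
    n,l,st,ce=cv2.connectedComponentsWithStats(r);print(st[1:][st[1:,4]>50])
    k=1+np.argmax(st[1:,4]);rc=cv2.minAreaRect(np.argwhere(l==k)[:,::-1].astype(np.float32));b=cv2.boxPoints(rc);print(rc)
    W=np.array([onz(q,*c,.092) for c in b]);print(W.round(4).tolist(),W.mean(0).round(4))
    e=[W[1]-W[0],W[2]-W[1]];e=max(e,key=np.linalg.norm);print(np.linalg.norm(e),np.degrees(np.arctan2(e[1],e[0])))
```

```text
[[ 238  162   71   19 1162]]
((272.8228759765625, 170.6626739501953), (69.97920989990234, 17.027143478393555), 2.436648368835449)
[[0.5018, 0.2692, 0.092], [0.4993, 0.2545, 0.092], [0.4392, 0.2631, 0.092], [0.441, 0.2779, 0.092]] [0.4703 0.2662 0.092 ]
0.06062699429070739 171.82916577583308
[[ 240  231   76   21 1505]]
((277.5, 241.0), (20.0, 75.0), 90.0)
[[0.506, 0.3185, 0.092], [0.4376, 0.3254, 0.092], [0.4389, 0.3451, 0.092], [0.5086, 0.3381, 0.092]] [0.4728 0.3318 0.092 ]
0.06884229767403913 174.27457915198718
```

Run:
```python
from h import *
go(car(-.01,.04,.245),-11.2)
```

```text
shift cm [33.74 -3.06  3.91] turn 5.5 tcp [0.4701 0.295  0.2839] yaw 174.3 F [-0.1 -0.6  0.4] w 0.995 t 2.275
```

```bash
python3 -m handwheel '[[4.82,-0.44,0.56,0,1],[4.82,-0.44,0.56,0,1],[4.82,-0.44,0.56,0,1],[4.82,-0.44,0.56,0,1],[4.82,-0.44,0.56,0,1],[4.82,-0.44,0.56,0,1],[4.82,-0.44,0.56,0,1],[0,0,0,5.5,1],[0,0,0,0,1]]'
python3 - <<'E'
from h import *
q=cams.camera_params('wrist');im=cams.capture('wrist')
import pickle;pickle.dump(q,open('w2.pkl','wb'));cv2.imwrite('pics/w2.png',im[:,:,::-1])
go(car(-.01,.04,.245),-11.2)
E
```

```text
time_s: 3.4
tcp_pos: [0.4663, -0.0443, 0.245]
ee_rot: [[-0.195, -0.981, -0.0], [-0.981, 0.195, 0.0], [0.0, 0.0, -1.0]]
wrist_force: [1.1, 0.0, -0.1]
gripper_width: 0.999
shift cm [-0.01 -0.06  0.01] turn 0.0 tcp [ 0.4664 -0.0438  0.2451] yaw 168.8 F [ 0.  -0.2 -0.2] w 1.001 t 3.45
```

View pics/w2.png

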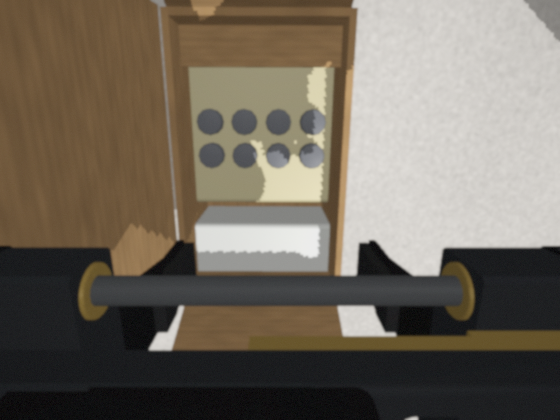

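The wrist view shows the rack's gap edge at row ≈202, the box's near upper edge at row ≈223 and the carton inner walls at x≈180 and 337. I'll extract the row edges and convert them to carton coordinates.

Run:
```python
from h import *
import pickle
q=pickle.load(open('w2.pkl','rb'));im=cv2.imread('pics/w2.png').astype(int)
for r in range(196,232):print(r,im[r,205:245].mean(0).round().astype(int),im[r,290:320].mean(0).round().astype(int))
def toc(P,c=(.469,-.085),yaw=-11.2):
    a=np.radians(yaw);d=P[:2]-c;return np.array([d[0]*np.cos(a)+d[1]*np.sin(a),-d[0]*np.sin(a)+d[1]*np.cos(a)])*1000
for n,u,v,z in[('rack edge L',200,202,.065),('rack edge R',325,202,.065),('box edge L',198,223,.065),('boxedgeR',328,223,.065),('rack back',195,67,.065),('rack back',330,67,.065),('boxback',197,271,.065),('boxback',328,271,.065),('rim TL',164,12,.095),('rim TR',356,11,.095),('inner rim L',177,25,.095),('inner rim R',343,25,.095)]:print(n,toc(onz(q,u,v,z)).round(1))
```

```text
196 [114 142 149] [190 221 228]
197 [112 141 148] [190 221 228]
198 [110 138 145] [188 220 227]
199 [104 132 139] [182 215 222]
200 [ 96 122 130] [167 201 208]
201 [ 83 110 124] [141 175 185]
202 [ 72 101 123] [104 136 151]
203 [ 69  98 123] [ 75 105 128]
204 [ 72  99 123] [ 69  99 123]
205 [ 86 106 125] [ 80 103 124]
206 [105 117 127] [103 116 127]
207 [120 126 129] [122 127 130]
208 [126 130 130] [128 132 132]
209 [128 131 131] [129 132 132]
210 [128 131 131] [130 132 132]
211 [129 132 131] [130 132 132]
212 [129 132 132] [130 132 132]
213 [129 132 132] [129 132 132]
214 [130 132 132] [129 132 132]
215 [129 132 132] [129 132 132]
216 [130 132 132] [129 132 132]
217 [130 132 132] [130 132 132]
218 [130 132 132] [129 132 132]
219 [130 132 132] [130 132 132]
220 [130 132 132] [130 133 132]
221 [131 133 133] [130 133 132]
222 [136 139 138] [133 135 135]
223 [149 152 151] [143 146 145]
224 [169 172 171] [161 164 163]
225 [188 191 190] [181 184 183]
226 [203 206 205] [198 201 200]
227 [213 216 215] [212 215 214]
228 [218 222 220] [223 226 225]
229 [220 224 223] [229 232 231]
230 [221 224 223] [232 234 233]
231 [221 224 223] [232 234 234]
rack edge L [55.2 36.1]
rack edge R [-52.1  36.1]
box edge L [58.2 55. ]
boxedgeR [-55.4  55.1]
rack back [ 52.3 -71.3]
rack back [-51.7 -71.2]
boxback [ 62.1 101. ]
boxback [-57.3 101.1]
rim TL [  63.5 -100.8]
rim TR [ -62.8 -101.2]
inner rim L [ 55.6 -93.1]
inner rim R [-54.7 -93. ]
```

Run:
```python
from h import *
import pickle
q=pickle.load(open('w2.pkl','rb'))
def toc(P,c=(.469,-.085),yaw=-11.2):
    a=np.radians(yaw);d=P[:2]-c;return np.array([d[0]*np.cos(a)+d[1]*np.sin(a),-d[0]*np.sin(a)+d[1]*np.cos(a)])*1000
for n,v,z in[('rack',201.8,.062),('box foot',206,.005),('rack back/top',67,.065)]:print(n,toc(onz(q,262,v,z)).round(1))
o=q['origin'];print('cam',toc(np.array(o)),o[2])
# inner walls x at the rim along rows
for u,v in[(173,150),(349,150)]:print(toc(onz(q,u,v,.095)))
im=cv2.imread('pics/w2.png').astype(int)
print([tuple(im[150,c]) [2] for c in range(158,200)]);print([tuple(im[150,c])[2] for c in range(325,365)])
```

```text
rack [ 2.1 36.7]
box foot [ 4.8 55.9]
rack back/top [  0.7 -71.3]
cam [-10.50625537 -34.07872383] 0.3371703648393643
[ 65.26878305 -10.94896256]
[-63.49356379 -10.85234554]
[np.int64(116), np.int64(115), np.int64(114), np.int64(114), np.int64(114), np.int64(114), np.int64(114), np.int64(115), np.int64(116), np.int64(113), np.int64(117), np.int64(127), np.int64(134), np.int64(132), np.int64(128), np.int64(125), np.int64(124), np.int64(124), np.int64(123), np.int64(121), np.int64(114), np.int64(109), np.int64(104), np.int64(104), np.int64(104), np.int64(103), np.int64(103), np.int64(104), np.int64(105), np.int64(104), np.int64(103), np.int64(105), np.int64(106), np.int64(105), np.int64(109), np.int64(122), np.int64(138), np.int64(147), np.int64(148), np.int64(147), np.int64(142), np.int64(126)]
[np.int64(150), np.int64(149), np.int64(150), np.int64(147), np.int64(138), np.int64(117), np.int64(96), np.int64(88), np.int64(86), np.int64(86), np.int64(89), np.int64(86), np.int64(85), np.int64(86), np.int64(87), np.int64(97), np.int64(127), np.int64(162), np.int64(181), np.int64(187), np.int64(188), np.int64(189), np.int64(192), np.int64(200), np.int64(211), np.int64(218), np.int64(222), np.int64(224), np.int64(223), np.int64(223), np.int64(222), np.int64(220), np.int64(219), np.int64(218), np.int64(217), np.int64(215), np.int64(215), np.int64(215), np.int64(218), np.int64(219)]
```

The gap is about 19–20 mm, so exactly one 14 mm board fits. Now I'll push the long flap outward to clear the gripper body, then back off and return to the stand.

```bash
python3 -m handwheel '[[0,-1.9,0,0,1],[0,-1.9,0,0,1],[0,-1.9,0,0,1],[0,-1.9,0,0,1],[0,-1.9,0,0,1],[0,2.5,0,0,1],[0,5,-2,0,1],[0,2,-1,-4,1],[0,0,0,0,1]]'
python3 - <<'E'
from h import *
go([.4703,.2662,.22],-7.2)
E
```

```text
time_s: 4.58
tcp_pos: [0.4659, -0.0428, 0.2764]
ee_rot: [[-0.124, -0.992, 0.003], [-0.992, 0.124, 0.001], [-0.001, -0.003, -1.0]]
wrist_force: [0.3, -0.1, -0.5]
gripper_width: 1.0
shift cm [-30.71   3.42   5.66] turn 0.1 tcp [ 0.4659 -0.0428  0.2764] yaw 172.9 F [ 0.3 -0.1 -0.5] w 1.0 t 4.575
```

```bash
python3 -m handwheel '[[-4.39,0.49,0.3,0,1],[-4.39,0.49,0.3,0,1],[-4.39,0.49,0.3,0,1],[-4.39,0.49,0.8,0,1],[-4.39,0.49,1,0,1],[-4.39,0.49,1.3,0,1],[-4.39,0.49,1.66,0,1],[0,0,0,0,1]]'
python3 - <<'E'
from h import *
q=cams.camera_params('wrist');im=cams.capture('wrist');cv2.imwrite('pics/w3.png',im[:,:,::-1])
m=(cv2.cvtColor(im,cv2.COLOR_RGB2HSV)[:,:,2]>110).astype(np.uint8)
u,v=proj(q,[.4703,.2662,.092]);print('pred',u,v)
cv2.imwrite('pics/w3c.png',im[max(0,int(v)-70):int(v)+70,int(u)-110:int(u)+110,::-1].repeat(3,0).repeat(3,1))
go([.4703,.2662,.145],-7.2);t=cams.capture('top');cv2.imwrite('pics/t2.png',t[:,:,::-1])
E
```

```text
time_s: 5.58
tcp_pos: [0.4717, 0.2683, 0.216]
ee_rot: [[-0.124, -0.992, -0.002], [-0.992, 0.124, -0.002], [0.003, 0.002, -1.0]]
wrist_force: [-0.5, 0.0, -0.2]
gripper_width: 1.003
pred 277.9941838534679 224.07690311351413
shift cm [0.07 0.12 7.18] turn 0.0 tcp [0.4717 0.2669 0.2168] yaw 172.8 F [-0.3 -0.3 -0.3] w 1.0 t 5.625
```

View pics/w3c.png

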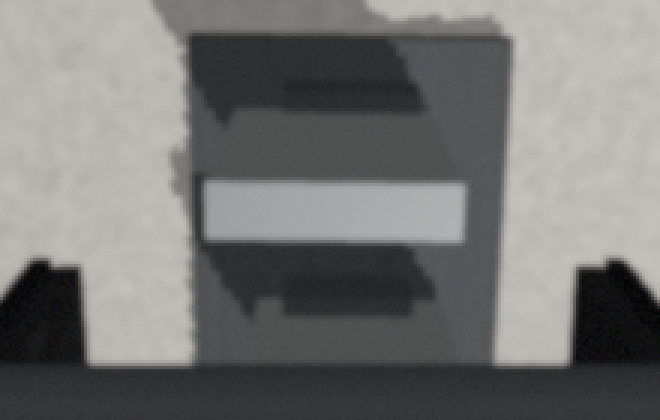

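The board top is centred at px (278.5, 224.5), predicted (278, 224), and it lies square to the jaws. I'll descend and grip.

```bash
python3 -m handwheel '[[0.07,0.1,2.4,0,1],[0,0,2.4,0,1],[0,0,1.6,0,1],[0,0,0.8,0,1],[0,0,0,0,0.6],[0,0,0,0,0.6],[0,0,0,0,0.6],[0,0,0,0,0.6],[0,0,0,0,0.6]]'
python3 -m handwheel '[[0,0,0,0,0.5],[0,0,0,0,0.5],[0,0,-1,0,0.5],[0,0,-2,0,0.5],[0,0,-4,0,0.5],[0,0,-4,0,0.5],[0,0,-2.3,0,0.5],[0,0,0,0,0.5]]'
python3 - <<'E'
from h import *
go(car(-.006,.0463,.278),-11.2)
q=cams.camera_params('wrist');im=cams.capture('wrist');cv2.imwrite('pics/w4.png',im[150:420,130:430,::-1].repeat(2,0).repeat(2,1))
E
```

```text
time_s: 6.8
tcp_pos: [0.4708, 0.2651, 0.147]
ee_rot: [[-0.128, -0.992, 0.001], [-0.992, 0.128, 0.001], [-0.001, -0.001, -1.0]]
wrist_force: [-1.0, -0.1, 3.6]
gripper_width: 0.688
time_s: 7.8
tcp_pos: [0.4711, 0.2653, 0.2812]
ee_rot: [[-0.128, -0.992, 0.003], [-0.992, 0.128, 0.003], [-0.003, -0.003, -1.0]]
wrist_force: [0.0, -0.6, -1.1]
gripper_width: 0.684
shift cm [30.11 -3.99  0.23] turn 3.8 tcp [0.4711 0.2653 0.2812] yaw 172.6 F [ 0.  -0.6 -1.1] w 0.684 t 7.8
```

View pics/w4.png

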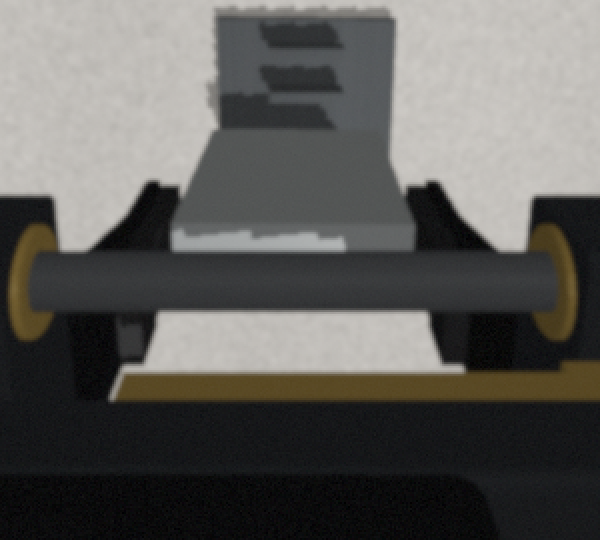

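The board is held upright between the fingers and its bottom is 136 mm below the TCP. I'll lift a bit more to clear the left flap and carry it to above the gap.

```bash
python3 -m handwheel '[[0,0,-3,0,0.5],[4.3,-0.57,0,0,0.5],[4.3,-0.57,0,0,0.5],[4.3,-0.57,0,0,0.5],[4.3,-0.57,0,0,0.5],[4.3,-0.57,0,0,0.5],[4.3,-0.57,0,0,0.5],[4.3,-0.57,0,3.8,0.5],[0,0,2,0,0.5],[0,0,0,0,0.5]]'
python3 - <<'E'
from h import *
go(car(-.006,.0453,.21),-11.2)
E
```

```text
time_s: 9.1
tcp_pos: [0.47, -0.0395, 0.2865]
ee_rot: [[-0.195, -0.981, -0.007], [-0.981, 0.195, -0.001], [0.002, 0.007, -1.0]]
wrist_force: [0.1, -0.2, -0.5]
gripper_width: 0.685
shift cm [-0.06 -0.24  7.65] turn -0.1 tcp [ 0.47   -0.0395  0.2865] yaw 168.7 F [ 0.1 -0.2 -0.5] w 0.685 t 9.1
```

```bash
python3 -m handwheel '[[0,-0.12,3,0,0.5],[-0.05,-0.12,3,0,0.5],[0,0,1.65,0,0.5],[0,0,0,0,0.5]]'
python3 - <<'E'
from h import *
go(car(-.006,.0453,.145),-11.2)
q=cams.camera_params('wrist');im=cams.capture('wrist');cv2.imwrite('pics/w5f.png',im[:,:,::-1]);cv2.imwrite('pics/w5.png',im[90:300,150:400,::-1].repeat(3,0).repeat(3,1))
for y in(.0368,.0393,.0463-.007,.0463+.007):print(y,proj(q,car(0,y,.062)),proj(q,car(0,y,.074)))
E
```

```text
time_s: 9.6
tcp_pos: [0.4734, -0.0384, 0.2117]
ee_rot: [[-0.193, -0.981, -0.004], [-0.981, 0.193, -0.001], [0.002, 0.004, -1.0]]
wrist_force: [-0.6, -0.5, -0.5]
gripper_width: 0.684
shift cm [0.12 0.1  6.67] turn 0.1 tcp [ 0.4734 -0.0384  0.2117] yaw 168.9 F [-0.6 -0.5 -0.5] w 0.684 t 9.6
0.0368 [269.82595028 203.98825815] [269.56042936 208.17168325]
0.0393 [269.83618244 207.14565922] [269.57189463 211.47011673]
0.0393 [269.83618244 207.14565922] [269.57189463 211.47011673]
0.0533 [269.89249406 224.52208596] [269.63493984 229.60752994]
```

View pics/w5.png

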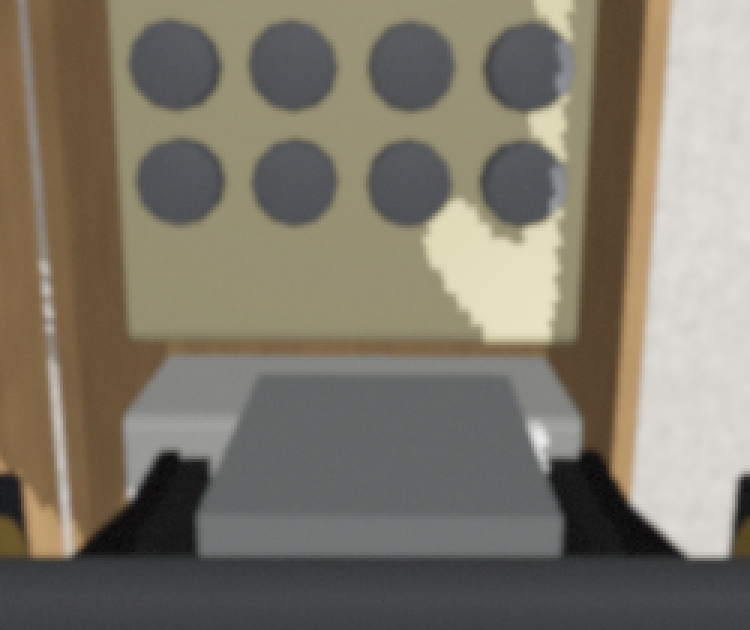

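The board's bottom front edge is at crop row 376 (px 215) and the rack edge at 340 (px 203). That puts the board about 1–1.5 mm too far toward the box, so I'll correct by +0.15 cm in tool x and lower it.

```bash
python3 -m handwheel '[[0.15,0.1,0,0,0.5],[0,0,0.6,0,0.5],[0,0,0.6,0,0.5],[0,0,0.6,0,0.5],[0,0,0.6,0,0.5],[0,0,0,0,0.5]]'
python3 - <<'E'
from h import *
go(car(-.006,.0453,.142),-11.2);print(sense()['moment'])
E
```

```text
time_s: 10.4
tcp_pos: [0.4725, -0.0401, 0.1883]
ee_rot: [[-0.194, -0.981, -0.001], [-0.981, 0.194, -0.0], [0.001, 0.001, -1.0]]
wrist_force: [0.1, 0.4, -1.9]
gripper_width: 0.683
shift cm [-0.06  0.07  4.63] turn 0.0 tcp [ 0.4725 -0.0401  0.1883] yaw 168.8 F [ 0.1  0.4 -1.9] w 0.683 t 10.4
[ 0.03816624 -0.09421605 -0.00348562]
```

```bash
python3 -m handwheel '[[0,0,1,0,0.5],[0,0,1,0,0.5],[0,0,1,0,0.5],[0,0,0.8,0,0.5],[0,0,0.4,0,0.5],[0,0,0.3,0,0.5],[0,0,0.2,0,0.5],[0,0,0,0,0.5]]'
python3 - <<'E'
from h import *
go(car(-.006,.0453,.142),-11.2)
E
```

```text
time_s: 11.4
tcp_pos: [0.473, -0.04, 0.1421]
ee_rot: [[-0.194, -0.981, 0.001], [-0.981, 0.194, 0.0], [-0.0, -0.0, -1.0]]
wrist_force: [0.6, 0.4, 0.3]
gripper_width: 0.682
shift cm [-0.03  0.12  0.01] turn 0.0 tcp [ 0.473  -0.04    0.1421] yaw 168.8 F [0.6 0.4 0.3] w 0.682 t 11.4
```

```bash
python3 -m handwheel '[[0,0,0.1,0,0.5],[0,0,0.1,0,0.5],[0,0,0,0,0.5]]'
```

```text
time_s: 11.78
tcp_pos: [0.473, -0.04, 0.1419]
ee_rot: [[-0.193, -0.981, 0.001], [-0.981, 0.193, -0.0], [0.0, -0.001, -1.0]]
wrist_force: [-4.7, 1.4, 13.3]
gripper_width: 0.685
```

Contact with 13 N at floor height. I'll open slightly so the fingers stay within the walls, then lift and look.

```bash
python3 -m handwheel '[[0,0,-0.1,0,0.76],[0,0,0,0,0.76],[0,0,0,0,0.76],[0,0,-1,0,0.76],[0,0,-2,0,0.76],[0,0,-4,0,0.76],[0,0,-4,0,0.76],[0,0,0,0,0.76]]'
python3 - <<'E'
from h import *
q=cams.camera_params('wrist');im=cams.capture('wrist');cv2.imwrite('pics/w6.png',im[:,:,::-1]);t=cams.capture('top')
a=im[100:300,130:420,::-1].repeat(2,0).repeat(2,1)
b=cv2.resize(t[165:270,255:395,::-1],(533,400),interpolation=cv2.INTER_CUBIC)
cv2.imwrite('pics/w6c.png',cv2.resize(np.hstack([a[:, :580],b]),(800,288)))
for z in(.087,.089,.095):print(z,[proj(q,car(-.006,y,z)).round(1).tolist() for y in(.0393,.0533)])
go(car(0,0.06,.26),-11.2)
E
```

```text
time_s: 12.78
tcp_pos: [0.4746, -0.0397, 0.2549]
ee_rot: [[-0.193, -0.981, 0.009], [-0.981, 0.193, 0.001], [-0.003, -0.008, -1.0]]
wrist_force: [0.1, -0.3, 0.4]
gripper_width: 0.765
0.087 [[281.6, 201.7], [281.5, 218.0]]
0.089 [[281.7, 202.4], [281.5, 218.8]]
0.095 [[281.7, 204.3], [281.6, 221.0]]
shift cm [-1.52 -0.53 -0.87] turn 0.0 tcp [ 0.4725 -0.04    0.2513] yaw 168.8 F [-0.6  0.5 -0.2] w 0.76 t 12.875
```

View pics/w6c.png

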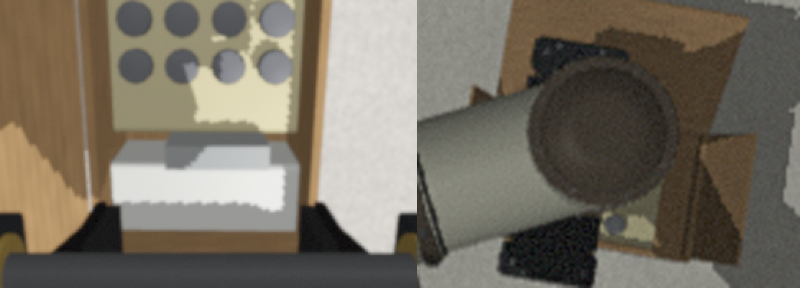

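The board stands in the gap between box and rack, top at about the predicted rows for z≈87 mm, so it is seated. The leftover of about 5 mm is too small for another. Next is the left flap: I'll go outside it with the fingers shut.

Run:
```python
from h import *
p=cams.camera_params('top');q=np.array([376,171.6])
print(min((np.linalg.norm(proj(p,car(.065-.132*np.cos(t),-.105,.099+.132*np.sin(t)))-q),t) for t in np.linspace(1.5,3,151)))
go(car(0,.158,.252),-11.2)
```

```text
(np.float64(0.1671559342656867), np.float64(2.3200000000000003))
shift cm [-11.32  -0.53  -0.06] turn 0.0 tcp [ 0.4725 -0.04    0.2513] yaw 168.8 F [-0.6  0.5 -0.2] w 0.76 t 12.875
```

```bash
python3 -m handwheel '[[0,-0.5,-1,0,0],[-3.8,0,0,0,0],[-3.8,0,0,0,0],[-3.8,0,0,0,0],[0,0,0,0,0],[0,0,0,0,0]]'
python3 - <<'E'
from h import *
go(car(0,.158,.195),-11.2)
E
```

```text
time_s: 13.62
tcp_pos: [0.4997, 0.0707, 0.2604]
ee_rot: [[-0.193, -0.981, -0.002], [-0.981, 0.193, -0.001], [0.001, 0.001, -1.0]]
wrist_force: [0.6, -0.2, -0.2]
gripper_width: 0.165
shift cm [ 0.06 -0.02  6.54] turn 0.0 tcp [0.4997 0.0707 0.2604] yaw 168.8 F [ 0.6 -0.2 -0.2] w 0.165 t 13.625
```

```bash
python3 -m handwheel '[[0,0,3.3,0,0],[0,0,3.2,0,0],[2,0,0,0,0],[2,0,0,0,0],[2,0,0,0,0],[2,0,0,0,0],[0,0,0,0,0]]'
python3 -m handwheel '[[1,0,0.7,0,0],[0.5,0,0.7,0,0],[0.3,0,0.6,0,0],[0,0,0.4,0,0],[0,0,0.2,0,0],[0,0,0.1,0,0],[0,0,0,0,0]]'
```

```text
time_s: 14.5
tcp_pos: [0.4839, -0.0095, 0.1966]
ee_rot: [[-0.196, -0.981, 0.0], [-0.981, 0.196, -0.001], [0.001, -0.0, -1.0]]
wrist_force: [0.8, -0.2, -0.1]
gripper_width: 0.005
time_s: 15.38
tcp_pos: [0.4808, -0.0251, 0.1689]
ee_rot: [[-0.194, -0.981, -0.0], [-0.981, 0.194, 0.0], [-0.0, 0.0, -1.0]]
wrist_force: [0.1, -0.2, -0.2]
gripper_width: 0.006
```

```bash
python3 -m handwheel '[[0,0,0.1,0,0],[0,0,0.1,0,0],[0,0,0.1,0,0],[0,0,0,0,0]]'
```

```text
time_s: 15.88
tcp_pos: [0.4811, -0.0252, 0.1676]
ee_rot: [[-0.193, -0.981, 0.001], [-0.981, 0.193, -0.0], [0.0, -0.001, -1.0]]
wrist_force: [-3.3, 1.0, 10.6]
gripper_width: 0.005
```

The left flap is pressed closed (10 N at tip z≈98 mm). Now the right flap.

```bash
python3 -m handwheel '[[0,0,-3,0,0],[0,0,-4,0,0],[4.6,0,-2,0,0],[4.6,0,0,0,0],[4.6,0,0,0,0],[4.6,0,0,0,0],[4.6,0,0,0,0],[0,0,0,0,0]]'
python3 - <<'E'
from h import *
go(car(0,-.172,.195),-11.2)
E
```

```text
time_s: 16.88
tcp_pos: [0.4355, -0.2531, 0.2556]
ee_rot: [[-0.198, -0.98, -0.0], [-0.98, 0.198, 0.0], [0.0, 0.0, -1.0]]
wrist_force: [0.3, 0.3, 0.3]
gripper_width: 0.005
shift cm [ 0.06 -0.02  6.06] turn -0.2 tcp [ 0.4355 -0.2531  0.2556] yaw 168.6 F [0.3 0.3 0.3] w 0.005 t 16.875
```

```bash
python3 -m handwheel '[[0,0,3,0,0],[0,0,3,0,0],[-1.9,0,0,0,0],[-1.9,0,0,0,0],[-1.9,0,0,0,0],[-1.9,0,0,0,0],[-1.9,0,0,0,0],[0,0,0,0,0]]'
python3 -m handwheel '[[-1,0,0.7,0,0],[-0.5,0,0.7,0,0],[-0.3,0,0.6,0,0],[0,0,0.4,0,0],[0,0,0.2,0,0],[0,0,0.2,0,0],[0,0,0.1,0,0],[0,0,0,0,0]]'
```

```text
time_s: 17.88
tcp_pos: [0.455, -0.1564, 0.1961]
ee_rot: [[-0.191, -0.982, 0.0], [-0.982, 0.191, 0.0], [-0.0, -0.0, -1.0]]
wrist_force: [0.2, 0.0, -0.1]
gripper_width: 0.007
time_s: 18.88
tcp_pos: [0.4582, -0.1401, 0.1678]
ee_rot: [[-0.193, -0.981, 0.0], [-0.981, 0.193, -0.0], [0.0, -0.0, -1.0]]
wrist_force: [-1.8, 2.2, 6.8]
gripper_width: 0.007
```

Right flap pressed closed (7 N at tip z≈98 mm). I'll lift, check both flaps, then go behind the long flap.

```bash
python3 -m handwheel '[[0,0,-3,0,0],[0,0,-4,0,0],[-3.8,0,-4,0,0],[-3.8,0,-2.2,0,0],[-3.5,0,0,0,0],[0,0,0,0,0]]'
python3 - <<'E'
from h import *
im=cams.capture('wrist');cv2.imwrite('pics/w7.png',im[:,:,::-1])
go(car(.19,0,.30),-11.2)
E
```

```text
time_s: 19.62
tcp_pos: [0.4799, -0.0296, 0.2992]
ee_rot: [[-0.191, -0.982, 0.001], [-0.982, 0.191, 0.0], [-0.001, -0.001, -1.0]]
wrist_force: [0.3, -0.3, 0.0]
gripper_width: 0.006
shift cm [  5.59 -19.01  -0.12] turn 0.1 tcp [ 0.4796 -0.0305  0.2989] yaw 168.9 F [0.8 0.2 0.1] w 0.004 t 19.675
```

View pics/w7.png

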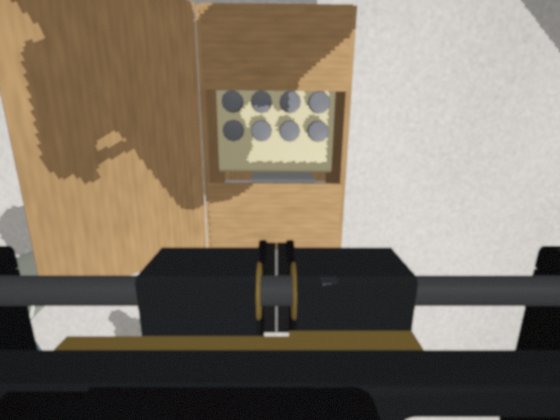

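Both short flaps lie flat on the rim (rows 5–90 and 183–250), with the board visible in the gap. Now the long flap.

```bash
python3 -m handwheel '[[1.4,-4.7,0,0,0],[1.4,-4.7,0,0,0],[1.4,-4.8,0,0,0],[1.4,-4.8,0,0,0],[0,0,0,0,0],[0,0,3.2,0,0],[0,0,3.2,0,0],[0,0,0,0,0]]'
python3 - <<'E'
from h import *
go(car(.19,0,.235),-11.2)
E
```

```text
time_s: 20.68
tcp_pos: [0.6528, -0.1233, 0.232]
ee_rot: [[-0.195, -0.981, -0.007], [-0.981, 0.195, 0.0], [0.001, 0.007, -1.0]]
wrist_force: [0.6, -0.4, 0.3]
gripper_width: 0.007
shift cm [-0.18 -0.22 -0.3 ] turn -0.0 tcp [ 0.6528 -0.1233  0.232 ] yaw 168.8 F [ 0.6 -0.4  0.3] w 0.007 t 20.675
```

```bash
python3 -m handwheel '[[0,1,-0.6,0,0],[0,2.2,0,0,0],[0,2.2,0,0,0],[0,2.2,0,0,0],[0,2.2,0,0,0],[0,2.2,0,0,0],[0,2.2,0,0,0],[0,2.2,0,0,0],[0,1.2,0,0,0],[0,0,0,0,0]]'
python3 - <<'E'
from h import *
go(car(-.03,0,.175),-11.2)
E
```

```text
time_s: 21.92
tcp_pos: [0.4823, -0.0887, 0.2425]
ee_rot: [[-0.193, -0.981, 0.003], [-0.981, 0.193, 0.0], [-0.001, -0.003, -1.0]]
wrist_force: [0.3, -1.0, 0.4]
gripper_width: 0.002
shift cm [-0.11  4.39  6.74] turn 0.1 tcp [ 0.4823 -0.0887  0.2425] yaw 168.9 F [ 0.3 -1.   0.4] w 0.002 t 21.925
```

```bash
python3 -m handwheel '[[0,1.2,1.2,0,0],[0,1.2,1.4,0,0],[0,1,1.4,0,0],[0,1,1.4,0,0],[0,0.6,1,0,0],[0,0.4,0.4,0,0],[0,0,0.2,0,0],[0,0,0,0,0]]'
```

```text
time_s: 22.92
tcp_pos: [0.4294, -0.0784, 0.1719]
ee_rot: [[-0.193, -0.981, -0.001], [-0.981, 0.193, -0.0], [0.001, 0.001, -1.0]]
wrist_force: [-3.4, 1.3, 7.1]
gripper_width: 0.001
```

```bash
python3 -m handwheel '[[0,0,-2,0,0],[0,0,-5,0,0],[0,0,-5,0,0],[-5,0,-2,0,0],[-5,0,0,0,0],[-5,0,0,0,0],[-5,0,0,0,0],[-5,0,0,0,0],[-5,0,0,0,0],[0,0,0,0,0]]'
python3 - <<'E'
from h import *
t=cams.capture('top');s=cams.capture('scene');t0=cv2.imread('pics/top0.png')
a=cv2.resize(t[40:320,140:480,::-1],(486,400),interpolation=cv2.INTER_CUBIC)
b=cv2.resize(s[170:330,170:320,::-1],(300,320),interpolation=cv2.INTER_CUBIC);b=cv2.copyMakeBorder(b,0,80,0,0,0)
cv2.imwrite('pics/f.png',np.hstack([a,b]));go([.4,.2,.3],-11.2)
E
```

```text
time_s: 24.18
tcp_pos: [0.4884, 0.219, 0.3106]
ee_rot: [[-0.19, -0.982, 0.0], [-0.982, 0.19, 0.0], [-0.0, -0.0, -1.0]]
wrist_force: [-0.2, -1.0, -0.0]
gripper_width: 0.005
shift cm [3.29 8.29 1.08] turn 0.1 tcp [0.4877 0.2163 0.3107] yaw 168.9 F [-0.1  0.1  0.8] w 0.006 t 24.275
```

View pics/f.png

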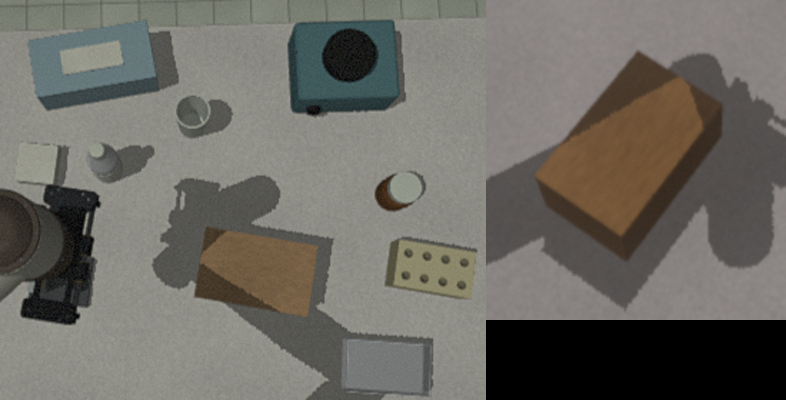

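The final view shows the carton closed flat with its lid at (195–318, 228–316). The bystanders are where they were and the arm is clear, so I'm handing it in.

```bash
python3 -c "
from station import job
print(job.finish_job())"
```

```text
the job is handed in; nothing more can be done
None
```

The job is handed in at about 24 s of the 72 s allowed: one spacer board is in the gap and the carton is closed flat.

- **Spacer:** I measured the gap at about 19–20 mm, so one 14 mm board fits and the 5 mm or so left over takes no other. I stood spacer_a there; it met the floor with 13 N at the expected height, and the picture afterwards showed its top about level with where it should be. Spacer_b was left in the stand.
- **Flaps:** I first pushed the long flap further open so the gripper body had room. I then folded the left and right end flaps down (tip height about 98 mm, 7–11 N) and the long flap last (tip height about 102 mm, 7 N).
- **Last checks:** A wrist picture before the lid went down showed both end flaps flat on the rim. The final top and scene pictures show the lid flat, the bystanders in view looking unmoved and the arm clear. I did not see the mouse or the stand clearly in those last pictures.
- **Small disagreement:** The seated board's top appeared about 1–2 mm closer to the rack than predicted. That is within calibration error and slack in the gap, and no check failed.

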